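# Pin the vial rack and hold the bath cover over its threaded holes

### The arm

A 6-joint arm with a two-finger parallel gripper is mounted at the origin on the work surface. World frame = base frame: x ahead of the robot, y to its left, z up, the work surface at z = 0. Lengths are in m, angles in rad, forces in N, time in s.
With the tool pointing down it reaches from about 0.35 to 0.775 m from the base axis. Payload 5.5 kg.
Tool frame: the origin (TCP) lies at the very end of the fingers, on their centre line; the grasp point (between the pads) lies 19 mm behind it (robot.hold_point_z is the distance from the TCP to the grasp point, in m); z points along the fingers, y is the line along which they close (so a half turn about z gives the same grasp; the last joint's range is limited). The gripper opens to 85 mm and grips with 20 to 120 N. Pads are 22 mm wide; open, the fingers measure 114 mm over their backs; the gripper's body (76 mm by 85 mm) begins 54 mm behind the grasp point. The pads swing forward as they close: fully open they stand 13 mm farther back than shut.
Start: joints at [-1.422, 0.313, 0.046, 1.304, 0, 1.431], TCP at [0.164, -0.551, 0.231] pointing down, gripper open.
Joint ranges: [-2.76, 2.76], [-0.86, 1.69], [-1.03, 1.26], [-2.2, 2.34], [-1.47, 1.5], [-3.14, 3.14]. Speed limits (rad/s): [2.57, 2.57, 3.14, 3.14, 3.14, 3.14].

### API

Orientations are given as a unit quaternion [x, y, z, w].
In Python, from rig import robot, eyes gives the robot as it stands. The module is installed in compiled form; this text tells all that it offers.
- The arm moves only by the tool send_rows, never from a script. Its argument "motion" is a list that holds one entry, the list of rows, each a list of 7 numbers: the shift along the tool's x, y, z in cm, then the turn, a rotation vector about the tool's x, y, z in degrees, then the opening, from -1 (shut) to 1 (fully open), so that 0 is half open. In form: [[[dx, dy, dz, rx, ry, rz, hand], ...]]. A call has 1 to 8 rows; each row shifts and turns the commanded pose from where the row before left it, along the tool's axes as they then stand; what a row does not reach is not made up. A row lasts 1/8 s, in which the tool goes at most 62.5 mm and 10.7 degrees, less where a joint would pass 70% of its speed; a pose out of reach is approached as far as the arm can. A call is refused whole if a number of a shift passes 6.25 or a number of a turn 10.7, either way. A call with a gripper value outside its range is refused whole. The fingers move at their own pace and stop on an object; "newtons" is the grip in N (left out, the last holds). Time passes only in rows, so rows that do not move let the fingers close. It gives the time, the measured TCP pose, the force, the opening and the grip force at its end, in the units of the state.
- robot.get_obs(): the state, without advancing time (a new reading comes with each control period).
- eyes.get_image(name): name is "side" or "top" or "wrist"; returns (picture, depth): 384x512x3 uint8, red, green, blue; 384x512 float32, m along the optical axis (not along the pixel's ray), 0 where there is no reading.
- eyes.camera_params(name): a dict with "K" (3x3 intrinsics, pixels), "world_to_cam" (4x4, takes a point from world to camera coordinates). Camera axes: x right, y up, looking along -z (the intrinsics and any distortion apply to the point x, -y, -z); pixel columns grow to the right and rows downward; lengths in m; the calibration is good to about 2 mm. A picture is of the moment at which its call begins: read the wrist's pose just before it. camera_params takes no time and is no camera call; for the wrist camera it gives the pose at the moment of the call.
- robot.hand_in(): hands the job in; it is judged then, once.
The state is a dict: "t": time; "joints": joint angles; "dq": joint speeds; "tau": joint torques, N m; "ee_pos": TCP position; "tool_rot": TCP orientation; "force": force on the tool from outside, world axes, zero at the start; "moment": the same for the moment, N m; "grip_width": opening from 0.0 (shut) to 1.0 (fully open); "gripper_force": force on a finger pad.
Only numpy, scipy, OpenCV 4.12 (cv2) and the standard library are available. Lean on these libraries where they do the work, as an engineer would, in place of code of your own. Each camera call takes 0.05 s, during which the arm holds its last target. There are 200 camera calls.

### The job

Lock the vial rack in the small bath: take the steel locking pin from its stand, put it through the eyelet in the middle of the rack until its collar rests on the rack, and let go of it. Then lift the bath's cover plate by its handle and hold it level and still about 2 cm above the bath's top, clear of it, with its four corner holes lined up over the four threaded holes, ready for a colleague to start the screws; finish while still holding it there. Leave the other things on the bench where they are.

Things in the scene. Friction and masses are not known exactly. Their poses are not given: they have to be found in the camera images.
- bath: small thermostat bath: white box with bare steel top (deck), 200 (x) x 220 (y) x 110 mm tall, fixed. Origin: centre of its underside; z up; control panel on its -x side. In the middle of the deck is a straight-walled opening, 94 (x) x 110 (y) mm; 30 mm below the deck it is filled by a fixed aluminium vial rack. Open the fingers only part way (40 mm or less) inside it. Hollow below the rack
- eyelet (a point): centre of the mouth of the eyelet, a round through hole 11 mm wide in the middle of the 6 mm thick rack, in its top face (30 mm below the deck, 80 mm above the bench); axes as the bath's. Four black vial caps, 16 mm wide and 5 mm proud, stand on the rack at x +-33, y +-42 mm from it
- stand: grey plastic pin stand, 44 x 44 x 60 mm, fixed, origin: centre of its underside; a hole 11 mm wide and 50 mm deep in its top holds the pin at the start
- pin: steel locking pin, about 50 g, upright. Origin: its tip (lower end), z up towards the head. Rod 8 mm in diameter, 45 mm long, with tapered tip; then a collar 20 mm wide, 3 mm thick, that stops it; then a round ridged head, 14 mm wide, 26 mm long, to grip. Total 74 mm. When it is home its collar rests on the rack and its head ends 1 mm below the deck
- pin_collar (a point): on the pin's axis at the underside of the collar, 45 mm above the tip
- pin_head (a point): centre of the top of the pin's head, 74 mm above the tip
- cover: the bath's cover: plain aluminium plate 140 (x) x 156 (y) x 5 mm, about 0.34 kg, lying flat on the bench, handle up. Origin: centre of its underside, z up. A round through hole, 12 mm wide, near each corner at x +-56, y +-64 mm. It fits the bath either way round (turned by half a turn)
- handle (a point): centre of the cover's handle, 32 mm above its underside, over its centre: a dark steel bar 12 mm wide (x), 76 mm long (y), 12 mm thick, its top 38 mm above the underside, 21 mm of free gap under it; axes as the cover's: grip across x
- hole0 (a point): centre of the cover's corner hole at its -x -y corner, on the underside
- thread0 (a point): mouth of the threaded hole (dark, 8 mm wide) in the bath's deck at its -x -y corner (x +-56, y +-64 mm in the bath's frame), 110 mm above the bench
- hole1 (a point): centre of the cover's corner hole at its -x +y corner, on the underside
- thread1 (a point): mouth of the threaded hole (dark, 8 mm wide) in the bath's deck at its -x +y corner (x +-56, y +-64 mm in the bath's frame), 110 mm above the bench
- hole2 (a point): centre of the cover's corner hole at its +x +y corner, on the underside
- thread2 (a point): mouth of the threaded hole (dark, 8 mm wide) in the bath's deck at its +x +y corner (x +-56, y +-64 mm in the bath's frame), 110 mm above the bench
- hole3 (a point): centre of the cover's corner hole at its +x -y corner, on the underside
- thread3 (a point): mouth of the threaded hole (dark, 8 mm wide) in the bath's deck at its +x -y corner (x +-56, y +-64 mm in the bath's frame), 110 mm above the bench
- forceps: locking steel forceps, about 150 mm long, lying flat; not part of the job. Origin: on its underside, part way along it
- stopper_a: small cork-coloured stopper, 26 mm wide, 22 mm tall; not part of the job. Origin: centre of its underside
- stopper_b: second such stopper; not part of the job. Origin: centre of its underside
- reagent: glass reagent bottle with blue cap, 70 mm wide, 170 mm tall; not part of the job. Origin: centre of its underside
- wash: white plastic bottle, 60 mm wide, 160 mm tall; not part of the job. Origin: centre of its underside
- beaker: glass beaker, 68 mm wide, 85 mm tall; not part of the job. Origin: centre of its underside
- screw_dish: shallow steel dish with the cover's screws, 80 mm wide, 16 mm tall; not part of the job. Origin: centre of its underside
- screwdriver: screwdriver lying flat, black handle; not part of the job. Origin: on its underside, part way along it
Not all that is in view belongs to the job. Several things have the shape of the cover; the one meant has the colours described above.

How it is judged:
By the outcome, as a careful person would: the job done as asked, in the order asked, and still so for the second after the job is handed in, while the arm keeps its last pose, push and grip.
It also fails if it takes over 70 s, if anything falls off the work surface, if the arm or the gripper's body presses on something with over 40 N, if the wrist force passes 120 N, or if a joint passes its speed limit or range.

## Working session

There is one attempt and no reset: what is moved stays moved. The work goes in short steps, Python scripts to look and compute and a tool call to move; the robot and the scene stay as the last step left them, time stands still between calls to the robot, and variables do not carry over. Pictures are saved under pics/ and viewed, at most 10 in all, crops included, and the job is handed in when it is done.

Besides the shell and the picture viewer there is one more tool, called after ">>>" by a JSON object that holds its "fn" and its "kwargs". send_rows: Moves the arm, as the interface text tells. Its arguments: {"type":"object","properties":{"motion":{"type":"array"},"newtons":{"type":"number"}},"required":["motion"]}

```bash
mkdir -p pics
cat > h.py <<'E'
import numpy as np, cv2
from rig import robot, eyes
from scipy.spatial.transform import Rotation as R
def grab(n,f=None):
    P=eyes.camera_params(n); im,d=eyes.get_image(n)
    if f: cv2.imwrite('pics/'+f,im[:,:,::-1])
    return im,d,P
def ray(P,u,v):
    K=np.array(P['K']);M=np.linalg.inv(np.array(P['world_to_cam']))
    p=np.linalg.solve(K,[u,v,1.]); p=np.array([p[0],-p[1],-p[2]])
    return M[:3,3],M[:3,:3]@p
def onz(P,u,v,z):
    o,r=ray(P,u,v); return o+r*(z-o[2])/r[2]
def proj(P,w):
    c=np.array(P['world_to_cam'])@np.r_[w,1]; q=np.array(P['K'])@[c[0],-c[1],-c[2]]; return q[:2]/q[2]
def cloud(P,d):
    v,u=np.mgrid[:d.shape[0],:d.shape[1]]; K=np.array(P['K'])
    p=np.linalg.inv(K)@np.stack([u.ravel(),v.ravel(),np.ones(u.size)])*d.ravel()
    M=np.linalg.inv(np.array(P['world_to_cam']))
    return (M[:3,:3]@(p*[[1],[-1],[-1]])+M[:3,3:]).T.reshape(d.shape+(3,))
E
python3 - <<'E'
from h import *
for n in('top','side','wrist'):
    im,d,P=grab(n,n+'0.png'); print(n,np.round(P['K'],1).tolist(),np.round(np.linalg.inv(P['world_to_cam']),3).tolist(),P.keys())
    np.savez(n+'0.npz',im=im,d=d,K=P['K'],W=P['world_to_cam'])
print(robot.get_obs(),robot.hold_point_z)
a=cv2.imread('pics/wrist0.png');b=cv2.imread('pics/side0.png')
E
```

```text
top [[435.0, 0.0, 248.2], [0.0, 435.0, 184.1], [0.0, 0.0, 1.0]] [[-0.02, 0.989, -0.148, 0.339], [-0.999, -0.024, -0.024, -0.036], [-0.028, 0.147, 0.989, 1.684], [0.0, 0.0, 0.0, 1.0]] dict_keys(['K', 'world_to_cam'])
side [[351.2, 0.0, 248.1], [0.0, 351.2, 191.9], [0.0, 0.0, 1.0]] [[-0.999, 0.017, -0.039, 0.535], [-0.041, -0.658, 0.752, 0.729], [-0.013, 0.753, 0.658, 0.737], [0.0, 0.0, 0.0, 1.0]] dict_keys(['K', 'world_to_cam'])
wrist [[323.6, 0.0, 256.4], [0.0, 323.6, 197.5], [0.0, 0.0, 1.0]] [[0.284, 0.92, 0.271, 0.233], [-0.959, 0.273, 0.079, -0.53], [-0.002, -0.283, 0.959, 0.372], [0.0, 0.0, 0.0, 1.0]] dict_keys(['K', 'world_to_cam'])
{'t': 0.15, 'joints': array([-1.42161072e+00,  3.13831852e-01,  4.52712569e-02,  1.30360266e+00,
        1.67570054e-05,  1.43120046e+00]), 'dq': array([ 0.00013716, -0.00212596,  0.00524109, -0.00236868,  0.00200051,
        0.00043111]), 'tau': array([ 2.64625152e-03, -4.81064272e+01,  2.98815411e+01,  1.39105000e-02,
       -8.69931864e-05,  1.34135092e-05]), 'ee_pos': array([ 0.16369376, -0.55082373,  0.23062427]), 'tool_rot': array([ 9.89593526e-01,  1.43889492e-01,  5.10129000e-06, -6.83497508e-04]), 'force': array([-0.85808081,  0.4030259 , -0.02042068]), 'moment': array([-0.02189291,  0.00516361,  0.01273161]), 'gripper_force': 0.0, 'grip_width': 0.9975278748084708} 0.0187
```

View pics/top0.png

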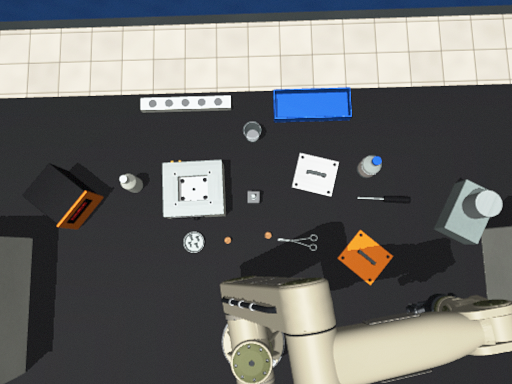

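View pics/side0.png

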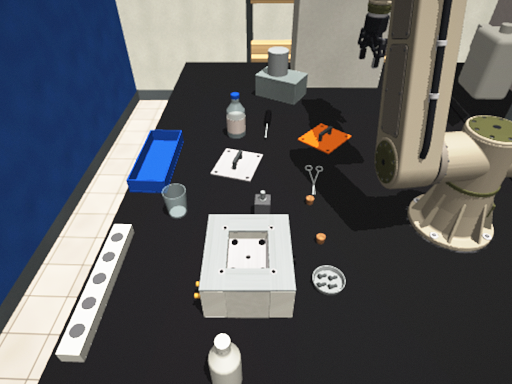

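The top view shows two cover-shaped plates: a white-silver one at (316,174) and an orange one at (366,257). The bath is at (193,188), the stand at (253,197). The plain aluminium cover should be the silver one, which I'll confirm in a crop.

Run:
```python
from h import *
a=cv2.imread('pics/top0.png');b=cv2.imread('pics/side0.png')
c=cv2.resize(a[140:295,230:410],None,fx=3,fy=3,interpolation=cv2.INTER_CUBIC)[:450]
e=cv2.resize(b[110:230,200:360],None,fx=1.5,fy=1.5,interpolation=cv2.INTER_CUBIC)
o=np.zeros((450,540+240,3),np.uint8);o[:c.shape[0],:540]=c;o[:180,540:]=e
cv2.imwrite('pics/crop1.png',o)
z=np.load('top0.npz');P=dict(K=z['K'],world_to_cam=z['W']);C=cloud(P,z['d']);im=z['im'].astype(int)
g=im.min(2); 
def comp(m,lo):
    n,l,s,c=cv2.connectedComponentsWithStats(m.astype(np.uint8))
    for i in range(1,n):
        if s[i,4]>lo:
            cc=cv2.minAreaRect(np.argwhere(l==i)[:,::-1].astype(np.float32)); pts=C[l==i]
            print(s[i].tolist(),c[i].round(1),np.median(pts,0).round(3),'zmax',pts[:,2].max().round(3),cc)
comp((g>120)&(C[...,2]<.15)&(C[...,1]<.5)&(np.arange(384)[:,None]>125),100)
print('sat');
for u,v in[(253,197),(253,193),(316,174),(253,131),(193,188),(370,165),(268,235),(300,242)]: print(u,v,C[v,u].round(3),im[v,u])
```

```text
[246, 129, 13, 13, 121] [252.1 135.1] [ 0.787 -0.014  0.006] zmax 0.088 ((252.00003051757812, 135.00001525878906), (11.31370735168457, 11.31370735168457), 45.0)
[292, 153, 47, 44, 1421] [315.  174.1] [ 0.621 -0.256  0.004] zmax 0.042 ((315.0770568847656, 174.0475311279297), (41.16981887817383, 36.35999298095703), 13.240518569946289)
[360, 156, 21, 20, 256] [368.9 166.3] [ 0.625 -0.438  0.114] zmax 0.146 ((370.0, 165.5), (19.0, 20.0), 90.0)
[162, 160, 62, 58, 3249] [192.4 188.2] [0.566 0.21  0.108] zmax 0.121 ((192.25637817382812, 188.4097442626953), (55.835350036621094, 60.671485900878906), 87.70938873291016)
[121, 174, 15, 16, 138] [129.1 182.2] [0.587 0.439 0.11 ] zmax 0.147 ((128.6575469970703, 181.74658203125), (13.459732055664062, 14.981266975402832), 20.556045532226562)
[445, 180, 46, 64, 1158] [466.1 216.8] [ 0.422 -0.777  0.099] zmax 0.143 ((471.7362976074219, 211.380126953125), (37.40778350830078, 54.042659759521484), 24.443954467773438)
[248, 191, 11, 12, 123] [252.9 196.8] [ 0.532 -0.013  0.06 ] zmax 0.092 ((253.0, 196.5), (11.0, 10.0), 90.0)
[183, 231, 21, 22, 322] [193.3 241.9] [0.37  0.221 0.004] zmax 0.025 ((193.0, 241.5), (21.0, 20.0), 90.0)
[222, 324, 10, 41, 239] [226.5 343.6] [-0.005  0.097  0.011] zmax 0.075 ((226.5, 344.0), (40.0, 9.0), 90.0)
[273, 332, 10, 35, 195] [277.7 348.1] [-0.019 -0.092  0.012] zmax 0.079 ((277.6972961425781, 349.12603759765625), (7.694331645965576, 34.54597854614258), 6.009006023406982)
sat
253 197 [ 0.529 -0.013  0.088] [217 226 225]
253 193 [ 0.547 -0.013  0.062] [159 163 164]
316 174 [ 0.617 -0.255  0.042] [144 150 149]
253 131 [ 0.803 -0.018  0.004] [179 183 186]
193 188 [0.569 0.21  0.08 ] [53 54 53]
370 165 [ 0.63  -0.438  0.132] [197 207 202]
268 235 [ 0.39  -0.066  0.017] [219 161 107]
300 242 [ 0.362 -0.189 -0.003] [103 109 108]
```

View pics/crop1.png

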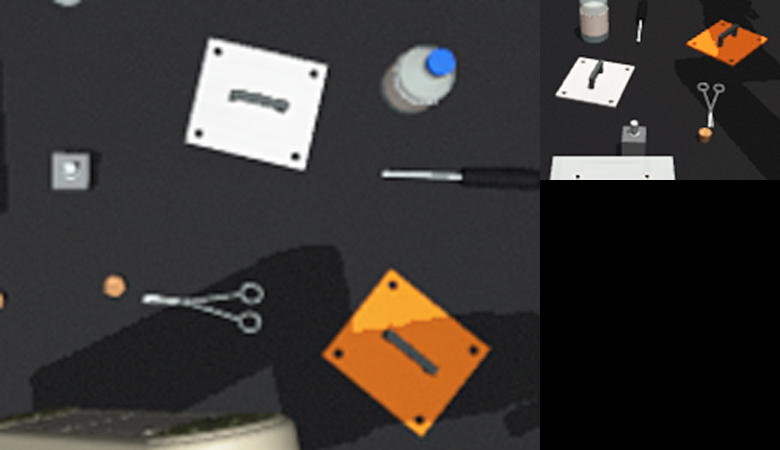

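The crop confirms it: the cover is the bare silver plate at top (316,174) with a dark handle, and the orange plate at (366,257) is a decoy. The pin stands in the grey stand at top (253,197). I'll move the arm over the pin.

>>> {"fn": "send_rows", "kwargs": {"motion": [[[4.2,-3.43,0,0,0,0,1],[4.2,-3.43,0,0,0,0,1],[4.2,-3.43,0,0,0,0,1],[4.2,-3.43,0,0,0,0,1],[4.2,-3.43,0,0,0,0,1],[4.2,-3.43,0,0,0,0,1],[4.2,-3.43,0,0,0,0,1],[4.2,-3.43,0,0,0,0,1]]]}}

```text
t: 1.15
ee_pos: [0.4084, -0.1909, 0.2313]
tool_rot: [0.99, 0.144, 0.0, 0.0]
force: [1.7, -0.2, 0.2]
grip_width: 0.997
gripper_force: 0.0
```

>>> {"fn": "send_rows", "kwargs": {"motion": [[[4.2,-3.43,0,0,0,0,1],[4.2,-3.43,0,0,0,0,1],[4.2,-3.43,0,0,0,0,1],[4.2,-3.43,0,0,0,0,1],[0,0,0,0,0,-10.5,0],[0,0,0,0,0,-10.5,-0.1],[0,0,0,0,0,-10.5,-0.1],[0,0,0,0,0,-10.5,-0.1]]]}}

```text
t: 2.15
ee_pos: [0.5294, -0.013, 0.2309]
tool_rot: [0.871, 0.492, -0.0, -0.0]
force: [0.7, 0.2, -0.2]
grip_width: 0.444
gripper_force: 0.0
```

>>> {"fn": "send_rows", "kwargs": {"motion": [[[0,0,0,0,0,-10.5,-0.1],[0,0,0,0,0,-10.5,-0.1],[0,0,0,0,0,-10.5,-0.1],[0,0,0,0,0,0,-0.1]]]}}

```text
t: 2.65
ee_pos: [0.5295, -0.0131, 0.231]
tool_rot: [0.707, 0.707, -0.0, -0.0]
force: [-0.5, 0.3, -0.5]
grip_width: 0.448
gripper_force: 0.0
```

Run:
```python
from h import *
o=robot.get_obs();print(o['t'],o['ee_pos'],R.from_quat(o['tool_rot']).as_matrix().round(3).tolist(),o['joints'].round(2),o['grip_width'])
im,d,P=grab('wrist','w1.png');C=cloud(P,d)
np.savez('w1.npz',im=im,d=d,K=P['K'],W=P['world_to_cam'])
m=(C[...,2]>.08)&(C[...,2]<.1)&(np.hypot(C[...,0]-.53,C[...,1]+.013)<.03)
print(m.sum(),C[m].mean(0),np.argwhere(m).mean(0))
m=(C[...,2]>.055)&(C[...,2]<.068)&(np.hypot(C[...,0]-.53,C[...,1]+.013)<.04);print(m.sum(),C[m].min(0),C[m].max(0))
```

```text
2.65 [ 0.52948711 -0.01308524  0.23100195] [[0.001, 1.0, -0.001], [1.0, -0.001, 0.0], [0.0, -0.001, -1.0]] [-0.18  0.23 -0.07  1.27 -0.    1.4 ] 0.4484791475757208
204 [ 0.53478422 -0.01121256  0.08754792] [183.17156863 262.01470588]
1705 [ 0.51306857 -0.03498302  0.05503712] [0.55691874 0.01060485 0.06784214]
```

View pics/w1.png

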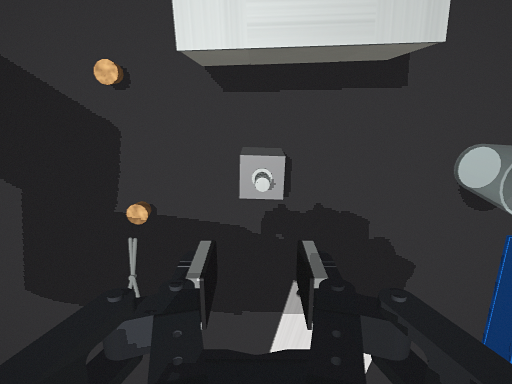

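The wrist view shows the pin head at (262,183), inside the stand's square, with the bath edge at the top. The pin comes out at about (0.535, -0.012), so I'll go down and grip it.

>>> {"fn": "send_rows", "kwargs": {"motion": [[[0.15,0.5,3,0,0,0,-0.1],[0,0,4,0,0,0,-0.1],[0,0,4,0,0,0,-0.1],[0,0,3,0,0,0,-0.1],[0,0,1.5,0,0,0,-0.1],[0,0,1,0,0,0,-0.1],[0,0,0,0,0,0,-0.1]]]}}

```text
t: 3.58
ee_pos: [0.5348, -0.0117, 0.0663]
tool_rot: [0.707, 0.707, -0.0, 0.0]
force: [0.0, 0.4, 0.6]
grip_width: 0.449
gripper_force: 0.0
```

>>> {"fn": "send_rows", "kwargs": {"motion": [[[0,0,0,0,0,0,-1],[0,0,0,0,0,0,-1],[0,0,0,0,0,0,-1],[0,0,0,0,0,0,-1],[0,0,0,0,0,0,-1]]], "newtons": 25}}

```text
t: 4.2
ee_pos: [0.5355, -0.0118, 0.0674]
tool_rot: [0.707, 0.707, 0.001, 0.001]
force: [-0.9, -0.1, 5.7]
grip_width: 0.149
gripper_force: 24.8
```

>>> {"fn": "send_rows", "kwargs": {"motion": [[[0,0,0,0,0,0,-1],[0,0,-2,0,0,0,-1],[0,0,-4,0,0,0,-1],[0,0,-4,0,0,0,-1],[0,0,-4,0,0,0,-1],[5,1,-2,0,0,0,-1],[5,1,0,0,0,0,-1],[4,1,0,0,0,0,-1]]], "newtons": 50}}

```text
t: 5.2
ee_pos: [0.5647, 0.13, 0.2266]
tool_rot: [0.707, 0.707, 0.0, 0.0]
force: [1.1, -0.2, -0.3]
grip_width: 0.141
gripper_force: 49.2
```

>>> {"fn": "send_rows", "kwargs": {"motion": [[[0,0,0,0,0,0,-1],[0,0,0,0,0,0,-1]]]}}

```text
t: 5.45
ee_pos: [0.5641, 0.1282, 0.2258]
tool_rot: [0.707, 0.708, -0.001, -0.0]
force: [0.9, -0.7, 0.6]
grip_width: 0.138
gripper_force: 49.2
```

Run:
```python
from h import *
o=robot.get_obs();print(o['t'],o['ee_pos'],o['joints'].round(2))
im,d,P=grab('wrist','w2.png');C=cloud(P,d)
np.savez('w2.npz',im=im,d=d,K=P['K'],W=P['world_to_cam'])
im2,d2,P2=grab('side','s2.png')
np.savez('s2.npz',im=im2,d=d2,K=P2['K'],W=P2['world_to_cam'])
c=cv2.resize(im2[120:300,170:330],None,fx=2.6,fy=2.6)[:384,:,::-1]
cv2.imwrite('pics/v2.png',np.hstack([cv2.resize(im[...,::-1],(384,288)).copy() if 0 else im[:384,100:480,::-1],c[:384,:410]]))
```

```text
5.45 [0.56409851 0.12822441 0.2258176 ] [ 0.09  0.32  0.05  1.3  -0.    1.65]
```

View pics/v2.png

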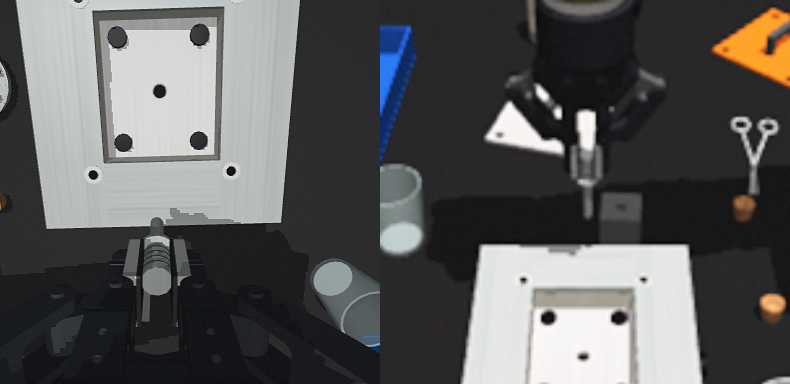

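The wrist crop shows the eyelet at (160,91), i.e. full-picture (260,91), with the four caps around it, and deck threads at (193,175) and (331,171). The pin is held upright, its tip near (256,220). Next I'll measure all of these.

```bash
cat >> h.py <<'E'
def load(f):
    z=np.load(f); P=dict(K=z['K'],world_to_cam=z['W']); return z['im'],z['d'],P
def blobs(im,P,z,lo,hi,th=70):
    m=(im.max(2)<th).astype(np.uint8); n,l,s,c=cv2.connectedComponentsWithStats(m,connectivity=4); out=[]
    g=im.astype(float).mean(2)
    for i in range(1,n):
        if lo<=s[i,4]<=hi:
            x,y,w,h=s[i,:4]
            if max(w,h)>2.2*min(w,h): continue
            a=slice(max(y-3,0),y+h+3),slice(max(x-3,0),x+w+3); G=g[a]; W=np.clip(np.percentile(G,80)-G-15,0,None)  # weighted dark centroid
            vv,uu=np.mgrid[a]; u,v=(W*uu).sum()/W.sum(),(W*vv).sum()/W.sum()
            out.append((u,v,s[i,4],c[i],onz(P,*c[i],z)))
    return out
E
python3 - <<'E'
from h import *
for f,lo,hi in(('w2.npz',20,900),('s2.npz',3,200),('top0.npz',2,60)):
    im,d,P=load(f);C=cloud(P,d);print(f)
    for u,v,a,c,w in blobs(im,P,.08,lo,hi):
        if np.hypot(w[0]-.57,w[1]-.21)<.13: print(a,c.round(1),'z.08',w.round(4),'z.11',onz(P,*c,.11).round(4))
    o=cv2.inRange(C,(.4,0.05,.105),(.75,.4,.118));k=max(cv2.findContours(o,0,1)[0],key=cv2.contourArea)
    pts=C[o>0]; r=cv2.minAreaRect(pts[:,:2].astype(np.float32)); print('deck',r,np.median(pts[:,2]))
# pin rod in wrist & side
im,d,P=load('w2.npz');C=cloud(P,d)
for v in range(214,300,6):
    s=slice(235,285); m=(d[v,s]<d[v,s][d[v,s]>0].min()+.006)&(d[v,s]>0); print(v,(np.nonzero(m)[0]+235)[[0,-1]],C[v,s][m].mean(0).round(4))
im,d,P=load('s2.npz');C=cloud(P,d)
m=(C[...,2]>.16)&(C[...,2]<.225)&(abs(C[...,0]-.565)<.012)&(abs(C[...,1]-.13)<.03)
for v in np.unique(np.nonzero(m)[0]): print(v,np.nonzero(m[v])[0][[0,-1]],C[v][m[v]].mean(0).round(4))
E
```

```text
w2.npz
326 [299.2  34.4] z.08 [0.5987 0.2529 0.08  ] z.11 [0.5952 0.2475 0.11  ]
309 [216.9  37.1] z.08 [0.5323 0.2509 0.08  ] z.11 [0.5357 0.2457 0.11  ]
125 [259.2  91. ] z.08 [0.5666 0.2095 0.08  ] z.11 [0.5664 0.2086 0.11  ]
242 [298.2 140.2] z.08 [0.6011 0.1684 0.08  ] z.11 [0.5973 0.1717 0.11  ]
241 [223.  142.4] z.08 [0.5348 0.1664 0.08  ] z.11 [0.5379 0.17   0.11  ]
61 [330.6 170.7] z.08 [0.6313 0.1411 0.08  ] z.11 [0.6244 0.1473 0.11  ]
59 [192.8 174.4] z.08 [0.5066 0.1375 0.08  ] z.11 [0.5126 0.1441 0.11  ]
deck ((0.5675668120384216, 0.1857118010520935), (0.20122967660427094, 0.1732955425977707), 1.4945327043533325) 0.10914155338928622
s2.npzTraceback (most recent call last):
  File "<stdin>", line 4, in <module>
  File "h.py", line 31, in blobs
    vv,uu=np.mgrid[a]; u,v=(W*uu).sum()/W.sum(),(W*vv).sum()/W.sum()
                            ~^~~
ValueError: operands could not be broadcast together with shapes (12,6) (12,9)
```

```bash
sed -i '/a=slice/d;/vv,uu/d;s/out.append((u,v,/out.append((0,0,/' h.py
python3 - <<'E'
from h import *
for f,lo,hi in(('s2.npz',3,200),('top0.npz',2,60)):
    im,d,P=load(f);C=cloud(P,d);print(f)
    for u,v,a,c,w in blobs(im,P,.08,lo,hi,90):
        if np.hypot(w[0]-.57,w[1]-.21)<.13: print(a,c.round(1),'z.08',w.round(4),'z.11',onz(P,*c,.11).round(4))
    o=cv2.inRange(C,(.4,0.05,.105),(.75,.4,.118))
    pts=C[o>0]; r=cv2.minAreaRect(pts[:,:2].astype(np.float32)); print('deck',r,np.median(pts[:,2]))
im,d,P=load('w2.npz');C=cloud(P,d)
for v in range(214,300,6):
    s=slice(235,285); m=(d[v,s]<d[v,s][d[v,s]>0].min()+.006)&(d[v,s]>0); print(v,(np.nonzero(m)[0]+235)[[0,-1]],C[v,s][m].mean(0).round(4))
im,d,P=load('s2.npz');C=cloud(P,d)
m=(C[...,2]>.16)&(C[...,2]<.225)&(abs(C[...,0]-.565)<.012)&(abs(C[...,1]-.13)<.03)
for v in np.unique(np.nonzero(m)[0]): print(v,np.nonzero(m[v])[0][[0,-1]],C[v][m[v]].mean(0).round(4))
E
```

```text
s2.npz
22 [234.1 241.9] z.08 [0.601  0.1651 0.08  ] z.11 [0.598  0.1908 0.11  ]
23 [261.4 241.8] z.08 [0.5343 0.1627 0.08  ] z.11 [0.5344 0.1886 0.11  ]
4 [221.  270.8] z.08 [0.6246 0.2511 0.08  ] z.11 [0.6205 0.2729 0.11  ]
4 [273.  271.2] z.08 [0.5071 0.2488 0.08  ] z.11 [0.5084 0.2707 0.11  ]
deck ((0.5649020075798035, 0.2087947130203247), (0.20029263198375702, 0.22317200899124146), 1.6985067129135132) 0.1119124706665987
top0.npz
8 [204.1 179.1] z.08 [0.6012 0.1684 0.08  ] z.11 [0.5963 0.1646 0.11  ]
7 [182.  180.3] z.08 [0.5988 0.2516 0.08  ] z.11 [0.594  0.2463 0.11  ]
3 [193.3 188.7] z.08 [0.5661 0.209  0.08  ] z.11 [0.5618 0.2044 0.11  ]
2 [178.  189.5] z.08 [0.5643 0.2666 0.08  ] z.11 [0.5601 0.2609 0.11  ]
7 [205.  196.7] z.08 [0.5348 0.1654 0.08  ] z.11 [0.5311 0.1617 0.11  ]
9 [182. 198.] z.08 [0.5319 0.2515 0.08  ] z.11 [0.5283 0.2461 0.11  ]
deck ((0.564300537109375, 0.20744715631008148), (0.20075026154518127, 0.2210356742143631), 1.5944205522537231) 0.109891394434805
214 [235 284] [0.567  0.1099 0.1092]
220 [252 261] [0.5645 0.1314 0.1814]
226 [251 262] [0.5645 0.1311 0
[... 342 characters left out ...]
6 [280 284] [0.5732 0.1407 0.2706]
292 [280 284] [0.573  0.1405 0.2739]
298 [281 284] [0.5729 0.1409 0.2778]
188 [247 252] [0.5632 0.1293 0.2236]
189 [246 253] [0.563  0.1327 0.2236]
190 [247 253] [0.5611 0.1344 0.2221]
191 [248 251] [0.5632 0.1308 0.2159]
192 [249 251] [0.5621 0.1298 0.2121]
193 [249 251] [0.5621 0.1299 0.2092]
194 [249 251] [0.5622 0.13   0.2062]
195 [249 251] [0.5622 0.1294 0.2027]
196 [249 251] [0.5622 0.1312 0.2012]
197 [249 251] [0.5623 0.1287 0.1959]
198 [249 251] [0.5623 0.1285 0.1925]
199 [249 251] [0.5623 0.1298 0.1907]
200 [249 251] [0.5624 0.1294 0.1872]
201 [249 251] [0.5624 0.1297 0.1842]
202 [249 251] [0.5624 0.129  0.1804]
203 [250 250] [0.5625 0.1288 0.1771]
```

>>> {"fn": "send_rows", "kwargs": {"motion": [[[3,0.1,0,0,0,0,-1],[3,0.12,0,0,0,0,-1],[2.16,0,0,0,0,0,-1],[0,0,3,0,0,0,-1],[0,0,3,0,0,0,-1],[0,0,2,0,0,0,-1],[0,0,0,0,0,0,-1],[0,0,0,0,0,0,-1]]]}}

```text
t: 6.55
ee_pos: [0.5672, 0.2097, 0.1472]
tool_rot: [0.707, 0.707, 0.0, 0.0]
force: [0.8, -0.2, -0.2]
grip_width: 0.146
gripper_force: 49.2
```

Run:
```python
from h import *
o=robot.get_obs();print(o['t'],o['ee_pos'],o['force'])
for n in('wrist','side'):
    im,d,P=grab(n);np.savez(n[0]+'3.npz',im=im,d=d,K=P['K'],W=P['world_to_cam']);C=cloud(P,d)
    m=(abs(C[...,2]-.118)<.012)&(abs(C[...,0]-.565)<.012)&(abs(C[...,1]-.212)<.015)
    print(n,m.sum())
    for v in np.unique(np.nonzero(m)[0])[::2]: print(v,np.nonzero(m[v])[0][[0,-1]],C[v][m[v]].mean(0).round(4))
a=np.load('w3.npz')['im'];b=np.load('s3.npz')['im']
cv2.imwrite('pics/v3.png',np.hstack([cv2.resize(a[120:310,160:350],(400,400)),cv2.resize(b[200:300,200:300],(400,400),interpolation=2)])[...,::-1])
```

```text
6.55 [0.56724035 0.20972318 0.14717074] [ 0.75509433 -0.19184431 -0.2133889 ]
wrist 151
221 [256 256] [0.5674 0.2137 0.1065]
223 [253 261] [0.568  0.213  0.1082]
225 [251 262] [0.5677 0.2127 0.1108]
227 [250 263] [0.5677 0.2123 0.1128]
229 [250 263] [0.5677 0.2124 0.1161]
231 [250 263] [0.5677 0.2124 0.1191]
233 [250 263] [0.5677 0.2127 0.1227]
side 30
242 [249 249] [0.5624 0.2058 0.1283]
244 [246 249] [0.5656 0.2105 0.1268]
246 [246 249] [0.5657 0.2102 0.1195]
248 [246 249] [0.5658 0.2109 0.1133]
250 [246 248] [0.5669 0.2129 0.1087]
```

View pics/v3.png

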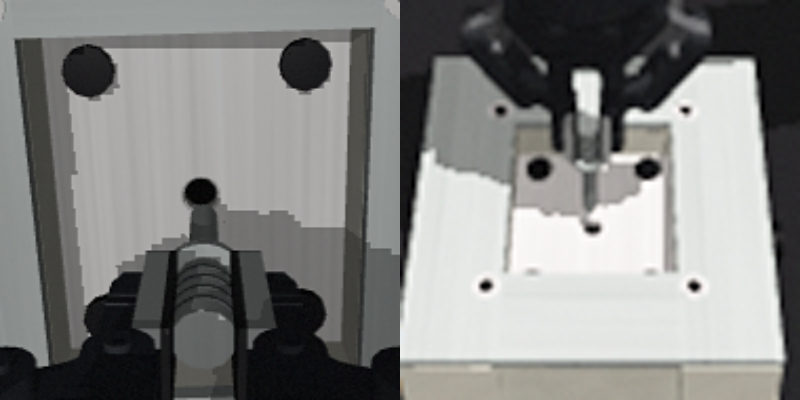

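The pin is about 1 mm to +x of the eyelet: in the left crop the rod is at column 203 and the hole at (201,192). I'll shift it and lower.

>>> {"fn": "send_rows", "kwargs": {"motion": [[[0,-0.08,0,0,0,0,-1],[0,0,1,0,0,0,-1],[0,0,1,0,0,0,-1],[0,0,0.8,0,0,0,-1],[0,0,0,0,0,0,-1]]]}}

```text
t: 7.28
ee_pos: [0.5652, 0.2098, 0.117]
tool_rot: [0.707, 0.707, -0.001, -0.0]
force: [-0.4, 0.1, -0.4]
grip_width: 0.14
gripper_force: 49.2
```

>>> {"fn": "send_rows", "kwargs": {"motion": [[[0,0,0.8,0,0,0,-1],[0,0,0.8,0,0,0,-1],[0,0,0.7,0,0,0,-1],[0,0,0.3,0,0,0,-1],[0,0,0,0,0,0,-1]]]}}

```text
t: 7.9
ee_pos: [0.5657, 0.2099, 0.092]
tool_rot: [0.707, 0.707, -0.0, -0.0]
force: [-0.5, -0.0, 0.6]
grip_width: 0.138
gripper_force: 49.2
```

>>> {"fn": "send_rows", "kwargs": {"motion": [[[0,0,0.2,0,0,0,-1],[0,0,0.15,0,0,0,-1],[0,0,0.1,0,0,0,-1],[0,0,0.05,0,0,0,-1],[0,0,0,0,0,0,-1]]]}}

```text
t: 8.52
ee_pos: [0.5659, 0.21, 0.0875]
tool_rot: [0.707, 0.707, 0.0, 0.0]
force: [-1.0, -1.1, 1.4]
grip_width: 0.14
gripper_force: 49.4
```

>>> {"fn": "send_rows", "kwargs": {"motion": [[[0,0,0.1,0,0,0,-1],[0,0,0.1,0,0,0,-1],[0,0,0,0,0,0,-1]]]}}

```text
t: 8.9
ee_pos: [0.566, 0.21, 0.0874]
tool_rot: [0.707, 0.707, 0.001, 0.001]
force: [-5.6, -1.8, 12.1]
grip_width: 0.147
gripper_force: 50.7
```

Contact at the expected height, so the collar is seated. I'll release slowly and go up.

>>> {"fn": "send_rows", "kwargs": {"motion": [[[0,0,-0.15,0,0,0,-0.65],[0,0,0,0,0,0,-0.5],[0,0,0,0,0,0,-0.35],[0,0,0,0,0,0,-0.25],[0,0,0,0,0,0,-0.25],[0,0,-1,0,0,0,-0.25],[0,0,-2,0,0,0,-0.25],[0,0,-3,0,0,0,-0.25]]]}}

```text
t: 9.9
ee_pos: [0.5653, 0.2098, 0.1472]
tool_rot: [0.707, 0.707, -0.001, -0.0]
force: [0.1, -0.1, 0.5]
grip_width: 0.374
gripper_force: 0.0
```

>>> {"fn": "send_rows", "kwargs": {"motion": [[[0,0,-4,0,0,0,-0.25],[-3,0,-4,0,0,0,-0.25],[-4,0,0,0,0,0,0],[0,0,0,0,0,0,0],[0,0,0,0,0,0,0]]]}}

```text
t: 10.52
ee_pos: [0.5659, 0.1401, 0.2271]
tool_rot: [0.707, 0.707, 0.0, -0.0]
force: [-0.8, -0.9, -0.1]
grip_width: 0.501
gripper_force: 0.0
```

Run:
```python
from h import *
o=robot.get_obs();print(o['t'],o['ee_pos'],o['force'])
im,d,P=grab('wrist','w4.png');np.savez('w4.npz',im=im,d=d,K=P['K'],W=P['world_to_cam']);C=cloud(P,d)
m=np.hypot(C[...,0]-.5666,C[...,1]-.2094)<.012;print('head',np.percentile(C[m][:,2],[5,50,95]))
t=m&(C[...,2]>.1);print(t.sum(),C[t].mean(0))
for _,_,a,c,w in blobs(im,P,.11,20,300,80): print(a,c.round(1),w.round(4))
cv2.imwrite('pics/v4.png',im[:,100:480,::-1])
```

```text
10.525 [0.56588314 0.14007004 0.22707016] [-0.81363483 -0.89940333 -0.14244799]
head [0.07889868 0.36883483 0.36883483]
1032 [0.56633434 0.21167047 0.29922839]
98 [332.6  10.3] [0.6206 0.2752 0.11  ]
93 [176.1  15.4] [0.5089 0.272  0.11  ]
90 [68.4 79.6] [0.4247 0.2288 0.11  ]
83 [93.4 83.3] [0.4432 0.2262 0.11  ]
80 [ 68.9 103.2] [0.4223 0.2118 0.11  ]
72 [ 93.4 107.7] [0.4406 0.2084 0.11  ]
240 [295.2 153.6] [0.5974 0.1729 0.11  ]
233 [221.3 155.8] [0.5381 0.1711 0.11  ]
63 [327.  184.4] [0.6244 0.1474 0.11  ]
61 [191.5 188.2] [0.5126 0.1442 0.11  ]
21 [184.6 276.9] [0.5017 0.0619 0.11  ]
129 [488.  310.6] [0.7814 0.0266 0.11  ]
87 [228.  312.2] [0.5398 0.025  0.11  ]
```

View pics/v4.png

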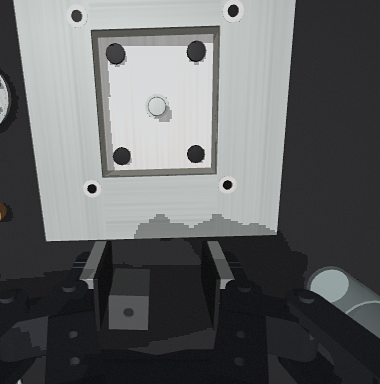

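The picture shows the pin head at (157,106) in the crop, centred in the rack, with the stand empty. I'll move to the cover.

>>> {"fn": "send_rows", "kwargs": {"motion": [[[-4.95,0.68,0,0,0,0,0],[-4.95,0.68,0,0,0,0,0],[-4.95,0.68,0,0,0,0,0],[-4.95,0.68,0,0,0,0,0],[-4.95,0.68,0,0,0,0,0],[-4.95,0.68,0,0,0,0,0],[-4.95,0.68,0,0,0,0,0],[-4.95,0.68,0,0,0,0,0]]]}}

```text
t: 11.58
ee_pos: [0.6212, -0.2563, 0.2263]
tool_rot: [0.706, 0.708, 0.0, -0.0]
force: [-0.1, 0.3, 1.1]
grip_width: 0.502
gripper_force: 0.0
```

>>> {"fn": "send_rows", "kwargs": {"motion": [[[0,0,0,0,0,0,0],[0,0,0,0,0,0,0]]]}}

```text
t: 11.82
ee_pos: [0.6207, -0.2549, 0.226]
tool_rot: [0.707, 0.708, -0.0, -0.001]
force: [0.1, -0.3, 0.1]
grip_width: 0.499
gripper_force: 0.0
```

Run:
```python
from h import *
im,d,P=load('w4.npz');C=cloud(P,d);m=(np.hypot(C[...,0]-.5666,C[...,1]-.2094)<.012)&(d>0);t=m&(C[...,2]>.1);print(t.sum(),np.median(C[t],0),np.percentile(C[t][:,2],95))
o=robot.get_obs();print(o['t'],o['ee_pos'],o['force'],o['joints'])
im,d,P=grab('wrist','w5.png');np.savez('w5.npz',im=im,d=d,K=P['K'],W=P['world_to_cam']);C=cloud(P,d)
for _,_,a,c,w in blobs(im,P,.005,15,400,80):
  if np.hypot(w[0]-.62,w[1]+.256)<.12: print(a,c.round(1),w.round(4))
h=(C[...,2]>.033)&(C[...,2]<.045)&(d>0)&(np.hypot(C[...,0]-.62,C[...,1]+.256)<.06)
print('handle',h.sum(),cv2.minAreaRect(C[h][:,:2].astype(np.float32)),np.median(C[h][:,2]))
pl=(abs(C[...,2]-.005)<.004)&(im.min(2)>110)&(d>0)&(np.hypot(C[...,0]-.62,C[...,1]+.256)<.12)
print('plate',cv2.minAreaRect(C[pl][:,:2].astype(np.float32)),np.median(C[pl][:,2]))
```

```text
275 [0.566736   0.20961471 0.10793136] 0.10913118236545871
11.825 [ 0.62069783 -0.25488964  0.22604079] [ 0.12301085 -0.34867531  0.0682374 ] [-5.09355682e-01  5.12103593e-01  3.32506907e-01  1.39284070e+00
  4.25737575e-04  1.05993156e+00]
88 [225.  99.] [ 0.587  -0.1791  0.005 ]
80 [323.5 126.4] [ 0.6943 -0.2078  0.005 ]
299 [254.  193.7] [ 0.618  -0.2845  0.005 ]
65 [200.1 207.7] [ 0.5543 -0.3017  0.005 ]
61 [290.1 230.5] [ 0.6613 -0.3305  0.005 ]
handle 814 ((0.6244935393333435, -0.2552223801612854), (0.07567459344863892, 0.012024935334920883), 74.97804260253906) 0.036993323897349384
plate ((0.6244733929634094, -0.25557583570480347), (0.15619522333145142, 0.140508234500885), 74.9835205078125) 0.004148749446070826
```

View pics/w5.png

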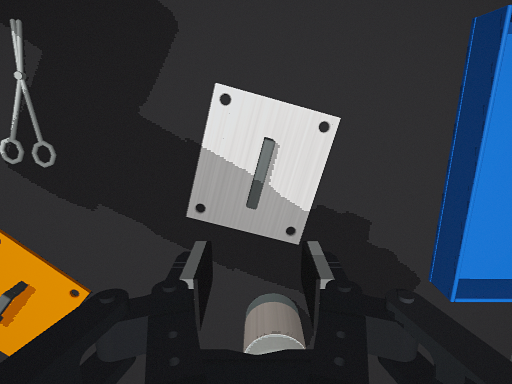

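The cover is centred at image (264,165), yaw -15°, handle running along it at (262,172). The decoy and the forceps are well off to the left. I'll align and descend.

>>> {"fn": "send_rows", "kwargs": {"motion": [[[-0.03,0.36,1,0,0,0,0],[0,0,3,0,0,7.5,0],[0,0,4,0,0,7.5,0],[0,0,4,0,0,0,0],[0,0,4,0,0,0,0],[0,0,3,0,0,0,0],[0,0,1.9,0,0,0,0],[0,0,0,0,0,0,0]]]}}

```text
t: 12.88
ee_pos: [0.6228, -0.2541, 0.0155]
tool_rot: [0.793, 0.61, -0.001, -0.002]
force: [0.4, 0.4, 0.1]
grip_width: 0.496
gripper_force: 0.0
```

>>> {"fn": "send_rows", "kwargs": {"motion": [[[0,0,0,0,0,0,-0.4],[0,0,0,0,0,0,-0.7],[0,0,0,0,0,0,-1],[0,0,0,0,0,0,-1],[0,0,0,0,0,0,-1]]], "newtons": 25}}

```text
t: 13.5
ee_pos: [0.6249, -0.2564, 0.0193]
tool_rot: [0.793, 0.609, 0.001, 0.001]
force: [-1.2, 2.4, 6.1]
grip_width: 0.132
gripper_force: 25.8
```

>>> {"fn": "send_rows", "kwargs": {"motion": [[[0,0,0,0,0,0,-1],[0,0,0,0,0,0,-1],[0,0,-0.5,0,0,0,-1],[0,0,-1.5,0,0,0,-1],[0,0,-3,0,0,0,-1],[0,0,-4,0,0,0,-1],[0,0,-4,0,0,0,-1],[0,0,-4,0,0,0,-1]]], "newtons": 100}}

```text
t: 14.5
ee_pos: [0.624, -0.2563, 0.1896]
tool_rot: [0.793, 0.609, -0.0, 0.0]
force: [0.5, -0.8, -4.6]
grip_width: 0.112
gripper_force: 98.0
```

>>> {"fn": "send_rows", "kwargs": {"motion": [[[0,0,-1,0,0,0,-1],[0,0,0,0,0,0,-1],[0,0,0,0,0,0,-1]]]}}

```text
t: 14.88
ee_pos: [0.6232, -0.2557, 0.1954]
tool_rot: [0.793, 0.609, -0.001, -0.002]
force: [0.1, -0.1, -2.8]
grip_width: 0.113
gripper_force: 98.0
```

Run:
```python
from h import *
o=robot.get_obs();print(o['t'],o['ee_pos'],o['force'],o['moment'],R.from_quat(o['tool_rot']).as_matrix().round(4).tolist(),o['joints'].round(2))
for n in('wrist','side','top'):
    im,d,P=grab(n,n+'6.png');np.savez(n+'6.npz',im=im,d=d,K=P['K'],W=P['world_to_cam']);C=cloud(P,d)
    pl=(abs(C[...,2]-.17)<.03)&(im.min(2)>90)&(d>0)&(np.hypot(C[...,0]-.62,C[...,1]+.256)<.12)
    q=C[pl]; A=np.c_[q[:,:2]-q[:,:2].mean(0),np.ones(len(q))]
    for _ in range(4):
        co=np.linalg.lstsq(A,q[:,2],rcond=None)[0]; k=abs(A@co-q[:,2])<.004; A,q=A[k],q[k]
    print(n,len(q),'slopes deg',np.degrees(co[:2]).round(2),'z at',q[:,:2].mean(0).round(3),co[2].round(4),cv2.minAreaRect(q[:,:2].astype(np.float32)))
```

```text
14.875 [ 0.62324787 -0.25574712  0.19536738] [ 0.12257224 -0.1068528  -2.79284994] [0.04565821 0.01304813 0.00291395] [[0.2581, 0.9661, -0.0034], [0.9661, -0.2581, 0.0018], [0.0008, -0.0037, -1.0]] [-0.51  0.52  0.28  1.33 -0.    1.32]
wrist 49542 slopes deg [-0.27  0.13] z at [ 0.632 -0.224] 0.18 ((0.6244024634361267, -0.25211015343666077), (0.14906173944473267, 0.1411503404378891), 75.00547790527344)
side 998 slopes deg [-0.36 -0.15] z at [ 0.62  -0.241] 0.1835 ((0.6219078898429871, -0.2555822730064392), (0.16287283599376678, 0.14229895174503326), 75.55821990966797)
top 220 slopes deg [-1.61 -1.01] z at [ 0.659 -0.205] 0.1806 ((0.6369110941886902, -0.2052975296974182), (0.048008549958467484, 0.13662691414356232), 74.99398040771484)
```

View pics/wrist6.png

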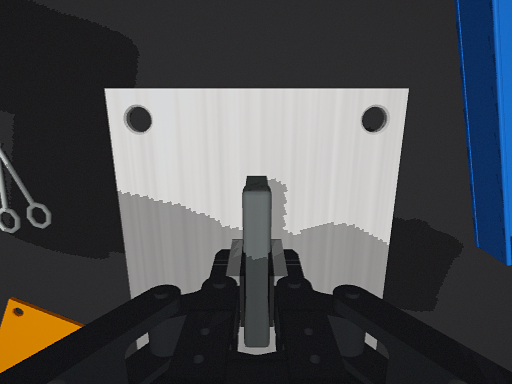

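The cover is held level, with its two far holes at (138,119) and (374,119). I'll work out the cover-in-tool offset and the move to the bath.

```bash
cat > cov.py <<'E'
from h import *
def cover(im,d,P,o,zt=None):
    C=cloud(P,d); T=R.from_quat(o['tool_rot']).as_matrix(); p=o['ee_pos']
    L=(C-p)@T   # tool frame
    pl=(abs(L[...,2]-.015)<.006)&(d>0)&(abs(L[...,1])<.09)&(abs(L[...,0])<.1)
    q=L[pl]
    z=np.median(q[:,2]); x=q[:,0]
    far=q[:,0].max(); far=np.median([q[abs(q[:,1]-a)<.003][:,0].max() for a in np.arange(-.06,.061,.01)])
    lo=np.median([q[abs(x-a)<.003][:,1].min() for a in np.arange(.02,.07,.01)]);hi=np.median([q[abs(x-a)<.003][:,1].max() for a in np.arange(.02,.07,.01)])
    print('tool frame: top z',z.round(4),'far',far.round(4),'-> cx',(far-.078).round(4),'sides',lo.round(4),hi.round(4),'-> cy',((lo+hi)/2).round(4))
    # rims: holes enclosed in plate mask, outer contour on top surface
    zt=p[2]-z
    cs,h=cv2.findContours(pl.astype(np.uint8)*255,cv2.RETR_CCOMP,cv2.CHAIN_APPROX_NONE); out=[]
    for c,hh in zip(cs,h[0]):
        if hh[3]>=0 and 200<cv2.contourArea(c)<1500:
            (u,v),ax,_=cv2.fitEllipse(c); w=onz(P,u,v,zt); l=(w-p)@T; out.append(w); print('hole',round(u,1),round(v,1),np.round(ax,1),w.round(4),'tool',l.round(4))
    return zt,out
E
python3 - <<'E'
from cov import *
o=robot.get_obs();im,d,P=load('wrist6.npz');cover(im,d,P,o)
E
```

```text
tool frame: top z 0.0158 far 0.0784 -> cx 0.0004 sides -0.0703 0.0704 -> cy 0.0001
hole 372.6 119.0 [22.3 26.2] [ 0.6932 -0.2073  0.18  ] tool [0.0648 0.0549 0.0157]
hole 140.2 118.9 [22.3 26.4] [ 0.5871 -0.1789  0.18  ] tool [ 0.0649 -0.055   0.016 ]
```

>>> {"fn": "send_rows", "kwargs": {"motion": [[[0,0,0,0,0,-8.3,-1],[0,0,0,0,0,-8.3,-1],[2.33,-0.21,0,0,0,0,-1],[4.66,-0.43,0,0,0,0,-1],[4.66,-0.43,0,0,0,0,-1],[4.66,-0.43,0,0,0,0,-1],[4.66,-0.43,0,0,0,0,-1],[4.66,-0.43,0,0,0,0,-1]]]}}

```text
t: 16.02
ee_pos: [0.5926, 0.0007, 0.197]
tool_rot: [0.697, 0.717, -0.0, -0.0]
force: [0.0, -0.0, -3.1]
grip_width: 0.113
gripper_force: 98.0
```

>>> {"fn": "send_rows", "kwargs": {"motion": [[[4.66,-0.43,0,0,0,0,-1],[4.66,-0.43,0,0,0,0,-1],[4.66,-0.43,0,0,0,0,-1],[4.66,-0.43,0,0,0,0,-1],[2.33,-0.22,0,0,0,0,-1],[0,0,0,0,0,0,-1],[0,0,0,0,0,0,-1],[0,0,0,0,0,0,-1]]]}}

```text
t: 17.02
ee_pos: [0.568, 0.2073, 0.1975]
tool_rot: [0.697, 0.717, -0.0, -0.0]
force: [-0.5, -0.3, -3.9]
grip_width: 0.112
gripper_force: 98.0
```

Run:
```python
from cov import *
o=robot.get_obs();T=R.from_quat(o['tool_rot']).as_matrix();print(o['t'],o['ee_pos'],np.degrees(np.arctan2(T[1,0],T[0,0])),T[2].round(4))
im,d,P=grab('wrist');np.savez('w7.npz',im=im,d=d,K=P['K'],W=P['world_to_cam']);cover(im,d,P,o)
w=np.array([.5667,.2092])-o['ee_pos'][:2];print('tool shift cm',100*T[:2,:2].T@w)
```

```text
17.025 [0.56799181 0.20726176 0.19750085] 91.56458840758297 [-4.e-04 -5.e-04 -1.e+00]
tool frame: top z 0.0154 far 0.0782 -> cx 0.0002 sides -0.0699 0.0707 -> cy 0.0004
hole 372.6 118.9 [22.1 26.3] [0.6215 0.2735 0.1821] tool [0.0647 0.0553 0.0153]
hole 140.3 118.9 [22.1 26.4] [0.5118 0.2706 0.1821] tool [ 0.0648 -0.0544  0.0154]
tool shift cm [ 0.19727917 -0.12384116]
```

>>> {"fn": "send_rows", "kwargs": {"motion": [[[0.2,-0.14,1,0,0,0,-1],[0,0,1.2,0,0,0,-1],[0,0,1.2,0,0,0,-1],[0,0,0.9,0,0,0,-1],[0,0,0.5,0,0,0,-1],[0,0,0,0,0,0,-1],[0,0,0,0,0,0,-1],[0,0,0,0,0,0,-1]]]}}

```text
t: 18.08
ee_pos: [0.5668, 0.2104, 0.1503]
tool_rot: [0.697, 0.717, 0.0, 0.0]
force: [-1.2, -0.7, -3.2]
grip_width: 0.112
gripper_force: 98.0
```

Run:
```python
from cov import *
for k in range(2):
    o=robot.get_obs();T=R.from_quat(o['tool_rot']).as_matrix();print(o['t'],o['ee_pos'],np.degrees(np.arctan2(T[1,0],T[0,0])),T[2].round(4))
    im,d,P=grab('wrist');zt,h=cover(im,d,P,o)
np.savez('w8.npz',im=im,d=d,K=P['K'],W=P['world_to_cam'])
for t in([.6206,.2752,.11],[.5089,.272,.11]): print('thread px',proj(P,t))
im2,d2,P2=grab('side');C=cloud(P2,d2);np.savez('s8.npz',im=im2,d=d2,K=P2['K'],W=P2['world_to_cam'])
pl=(C[...,2]>.125)&(C[...,2]<.145)&(d2>0)&(im2.min(2)>100)&(np.hypot(C[...,0]-.567,C[...,1]-.21)<.12);q=C[pl]
print('side',cv2.minAreaRect(q[:,:2].astype(np.float32)),np.median(q[:,2]))
cv2.imwrite('pics/v8.png',np.hstack([cv2.resize(im[60:300,110:410],(400,320)),cv2.resize(im2[190:330,185:325],(320,320),interpolation=2)])[...,::-1])
```

```text
18.075 [0.56678111 0.21037313 0.15029145] 91.64795976431418 [ 1.e-04  1.e-03 -1.e+00]
tool frame: top z 0.0154 far 0.0782 -> cx 0.0002 sides -0.0698 0.0705 -> cy 0.0004
hole 372.7 118.9 [22.2 26.4] [0.6203 0.2767 0.1349] tool [0.0647 0.0553 0.0154]
hole 140.3 118.9 [22.1 26.4] [0.5105 0.2736 0.1349] tool [ 0.0648 -0.0544  0.0153]
18.125 [0.56671103 0.2103342  0.15023686] 91.64779083132788 [ 0.e+00  9.e-04 -1.e+00]
tool frame: top z 0.0154 far 0.0782 -> cx 0.0002 sides -0.0698 0.0707 -> cy 0.0004
hole 372.7 118.9 [22.2 26.5] [0.6202 0.2766 0.1348] tool [0.0647 0.0554 0.0154]
hole 140.3 118.9 [22.1 26.5] [0.5105 0.2736 0.1348] tool [ 0.0648 -0.0544  0.0154]
thread px [357.37632477 119.37151047]
thread px [153.18830649 119.51985773]
side ((0.5653546452522278, 0.21017411351203918), (0.14013735949993134, 0.1582452356815338), 1.6991568803787231) 0.13753305689698736
```

View pics/v8.png

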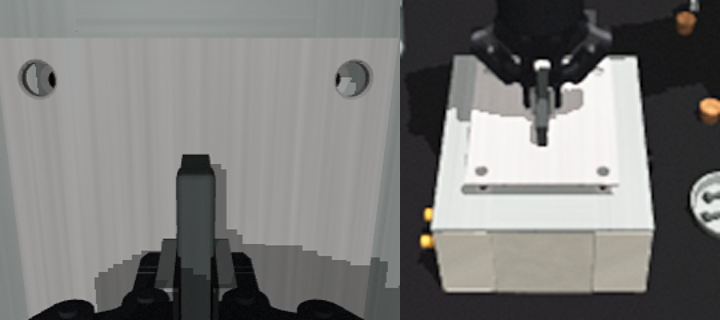

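In the picture the threads show symmetrically through the far holes at (40,78) and (352,78), and the plate floats level over the deck. Both views agree it sits about 1 mm too far in +y and 0.5 mm in +x, so I'll make one small correction.

>>> {"fn": "send_rows", "kwargs": {"motion": [[[-0.1,-0.05,0.05,0,0,0,-1],[0,0,0,0,0,0,-1],[0,0,0,0,0,0,-1],[0,0,0,0,0,0,-1],[0,0,0,0,0,0,-1],[0,0,0,0,0,0,-1]]]}}

```text
t: 18.98
ee_pos: [0.566, 0.2093, 0.1493]
tool_rot: [0.697, 0.717, -0.0, 0.0]
force: [0.5, -0.6, -3.6]
grip_width: 0.109
gripper_force: 98.0
```

Run:
```python
from cov import *
o=robot.get_obs();T=R.from_quat(o['tool_rot']).as_matrix();print(o['t'],o['ee_pos'],np.degrees(np.arctan2(T[1,0],T[0,0])),T[2].round(4),o['dq'].round(3))
im,d,P=grab('wrist');zt,h=cover(im,d,P,o)
print('mid far holes',np.mean(h,0),'threads mid',[(.6206+.5089)/2,.2736])
```

```text
18.975 [0.5659876  0.20925501 0.14926719] 91.64629577736301 [-1.e-04  1.e-04 -1.e+00] [-0.001  0.001 -0.001  0.001 -0.002  0.   ]
tool frame: top z 0.0154 far 0.0782 -> cx 0.0002 sides -0.0698 0.0706 -> cy 0.0004
hole 372.6 118.9 [22.  26.4] [0.6194 0.2756 0.1339] tool [0.0648 0.0553 0.0154]
hole 140.2 118.9 [22.2 26.5] [0.5097 0.2725 0.1339] tool [ 0.0648 -0.0545  0.0154]
mid far holes [0.5645229  0.27402115 0.1338609 ] threads mid [0.5647500000000001, 0.2736]
```

Aligned to within 0.5 mm, level and still, so I'm handing it in.

```bash
python3 -c "
from rig import robot; print(robot.hand_in())"
```

```text
the job is handed in; nothing more can be done
None
```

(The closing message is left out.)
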